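Hang the stirring paddle in the drip cupboard and slide the pan under it

ROBOT

A 6-joint arm with a two-finger parallel gripper is mounted at the origin on a cart in front of the work surface, level with it; the furniture and walls round the work are solid. World frame = base frame: x ahead of the robot, y to its left, z up, the work surface at z = 0. Lengths are in mm, angles in rad, forces in N, time in s.
With the tool pointing down it reaches from about 300 to 775 mm from the base axis. Payload 14.6 kg.
Tool frame: the origin (TCP) lies between the finger pads; the fingertips stand ahead of it and the grasp point (between the pads) lies 11 mm behind it (manip.finger_overhang is the z of the fingertips in the tool frame, in mm); z points along the fingers, y is the line along which they close (so a half turn about z gives the same grasp; the last joint's range is limited). The gripper opens to 94 mm and grips with 3 to 60 N. Pads are 16 mm wide; open, the fingers measure 119 mm over their backs; the gripper's body (75 mm by 177 mm) begins 78 mm behind the grasp point.
Start: joints at [-1.227, 0.3, 1.521, -0, 1.321, -0.067], TCP at [219.631, -504.234, 213.446] pointing down, gripper open.
Joint ranges: [-3.03, 3.03], [-0.79, 2.21], [0.23, 2.52], [-1.04, 4.18], [0, 3.07], [-2.55, 2.55]. Speed limits (rad/s): [2.22, 2.22, 2.57, 3.14, 3.14, 3.14].

INTERFACE

Orientations are given as [roll, pitch, yaw] about the fixed x, y, z axes, in that order (R = Rz(yaw) Ry(pitch) Rx(roll)).
In Python, from cell import manip gives the robot as it stands.
- The arm moves only by the tool jog_arm, never from a script. Its argument "series" is a list of rows, each a list of 7 numbers: the shift along the world's x, y, z as a fraction of full scale, then the turn, a rotation vector about the world's x, y, z as a fraction of full scale, then the closure, from 0 (fully open) to 1 (shut). In form: [[dx, dy, dz, wx, wy, wz, fingers], ...]. A call has 1 to 8 rows; each row is the pose to reach, as a shift and turn from the pose commanded when the call began; what a row does not reach only later rows make up. Full scale, the value 1, is 120 mm for a shift and 90 degrees for a turn. A row lasts 1/12 s, in which the tool goes at most 41.7 mm and 7.16 degrees, less where a joint would pass 70% of its speed; a pose out of reach is approached as far as the arm can. A call with a number of a shift or a turn outside -1 to 1 is refused whole. A call with a gripper value outside its range is refused whole. The fingers move at their own pace and stop on an object; "grip_force" is the grip in N (left out, the last holds). Time passes only in rows, so rows that repeat a pose let the fingers close. It gives the time, the measured TCP pose, the force, the opening and the grip force at its end, in the units of the state.
- manip.read_state(): the state, without advancing time (a new reading comes with each control period).
- manip.camera(name): name is "scene" or "top"; returns a dict with "frame" (420x560x3 uint8, red, green, blue), "vfov" (degrees; the focal length in pixels is half the picture's height over the tangent of half this angle, whatever the lens; pixels are square), "cx", "cy" (the principal point, pixels), "R" (3x3) and "t" (3): a world point X has camera coordinates R X + t. Camera axes: x right, y down, z forward; pixel columns grow to the right and rows downward; lengths in mm; the calibration is good to about 2 mm. A picture is of the moment at which its call begins. There is no depth.
- manip.sign_off(): hands the job in; it is judged then, once.
The state is a dict: "clock": time; "joints": joint angles; "qd": joint speeds; "effort": joint torques, N m; "eef_pos": TCP position; "eef_rot": TCP orientation; "wrist_force": force on the tool from outside, world axes, zero at the start; "moment": the same for the moment, N m; "finger_gap": finger opening in mm; "finger_force": force on a finger pad.
Only numpy, scipy, OpenCV 4.12 (cv2) and the standard library are available. Lean on these libraries where they do the work, as an engineer would, in place of code of your own. Each camera call takes 0.05 s, during which the arm holds its last target. There are 200 camera calls.

TASK

Hang the green stirring paddle by its ring on the hook deep inside the small open cupboard (under the low roof tilt the paddle to get its ring over the hook), and let it hang free. Then slide the drip pan along the table (do not lift it) straight in under the hanging paddle, as far as the back wall. Do not knock against the cupboard with the arm, and leave everything else where it stands.

Things in the scene. Friction and masses are not known exactly. Their poses are not given: they have to be found in the camera images.
- cupboard: White cupboard, open front, no floor, blue roof; fixed. Origin on the table below the hook's valley; x points level from the open front inward, y left as one looks in, z up. Inside 140 mm wide; side walls 10 mm thick from x = -65 to +60 mm; back wall's inner face x = +50, outer +60 mm.
- roof_front (a point): Middle of the lower front edge of the cupboard's blue roof: x = -110 mm, y = 0 of the cupboard, 295 mm above the table. The roof is 12 mm thick and 172 mm wide and reaches from here back to x = +62 mm; nothing else hangs from it. Axes as the cupboard's.
- hook_seat (a point): Valley of the hook, on its bar's axis, 240 mm above the table; axes as the cupboard's. The hook is a 5 mm round bar in the middle plane (y = 0) from the back wall: axis 8 mm up at x = +22 mm, sinking to the valley (x = +8 to -6 mm), then rising to the upturned tip: axis ends at x = -16 mm, 16 mm above the valley.
- paddle: Loose stirring paddle, about 90 g, lying flat: green handle 18 x 18 mm, steel ring at one end, steel blade (34 mm wide, 5 mm thick) at the other. Origin on the underside at the grip point, x towards the ring, z up; axis of all parts 9 mm above the underside. Handle x = -20 to +117 mm, blade to -45, ring to +164.5. Hung up, the blade ends 38 mm above the table.
- paddle_ring (a point): Centre of the paddle's ring, 145 mm along x from the paddle's origin, 9 mm above its underside. The ring lies in the paddle's flat plane: 5 mm round wire, 29 mm inside and 39 mm outside diameter. Axes as the paddle's.
- drip_pan: Loose steel pan, about 220 g, 90 mm long (x), 110 mm wide, walls 18 mm high, 3 mm thick. Origin at the centre of its underside, x towards the end that goes to the back wall, z up. An upright black grip block, 18 mm wide (y), 14 mm thick (x), stands on a stalk at x = -85 mm, its top 54 mm up. Home against the back wall, the origin is at x = +5 mm of the cupboard.
- amber_bottle: Brown bottle with black cap, 55 mm across, 99 mm high; origin at the centre of its underside. Leave alone.
- candle_cup: Ochre candle glass, 64 mm across, 62 mm high; origin at the centre of its underside. Leave alone.
- cork_vial: Small red-brown corked vial, 26 mm across, 68 mm high; origin at the centre of its underside. Leave alone.
- black_tape: Roll of black tape lying flat, 62 mm across, 19 mm high; origin at the centre of its underside. Leave alone.
- label_pad: Orange pad, 51 x 71 x 13 mm, lying flat; origin at the centre of its underside. Leave alone.

How it is judged (in metres and radians):
On the way, in this order (a step that is already met when the one before it is completed fails the run):
1. the paddle hangs free on the hook by its ring, the pan not yet under it (distance between paddle_ring and hook_seat below 0.022 m and angle between paddle's own x axis and vertical below 0.25 rad and contact force between the fingers and paddle below 0.1 N), for 0.3 s.
2. the pan is slid in under it, as far as the back wall (x of drip_pan in the frame of cupboard above -0.008 m and y of drip_pan in the frame of cupboard between -0.02 and 0.02 m), for 0.2 s.
At the end, for the whole second after the job is handed in: Paddle hangs free and still: ring centre within 22 mm of hook_seat, within 0.25 rad of plumb, off the fingers. Pan flat on the table and still, within 13 mm of the back wall, 20 mm of the middle plane, 0.15 rad of straight (all of step 1 and all of step 2 and linear speed of paddle below 0.05 m/s and angular speed of paddle below 0.4 rad/s and angle between the x axis of drip_pan and the x axis of cupboard, either way round below 0.15 rad and angle between drip_pan's own z axis and vertical below 0.05 rad and height (world z) of drip_pan below 0.004 m and linear speed of drip_pan below 0.02 m/s); the robot touches nothing.
It fails at once if one of the other things was moved by more than 30 mm (distance of any of amber_bottle, candle_cup, cork_vial, black_tape, label_pad from where it was at the start of the episode above 0.03 m).
It fails at once if the drip pan was lifted off the table instead of slid (height (world z) of drip_pan above 0.015 m).
It fails at once if the arm or gripper struck the cupboard (more than 20 N) (contact force between any of the arm, the fingers and cupboard above 20 N).
It also fails if it takes over 62 s, if anything falls off the work surface, if the arm or the gripper's body presses on something with over 40 N, if the wrist force passes 120 N, or if a joint passes its speed limit or range.

## Working session

There is one attempt and no reset: what is moved stays moved. The work goes in short steps, Python scripts to look and compute and a tool call to move; the robot and the scene stay as the last step left them, time stands still between calls to the robot, and variables do not carry over. Pictures are saved under pics/ and viewed, at most 10 in all, crops included, and the job is handed in when it is done.

Besides the shell and the picture viewer there is one more tool, called after ">>>" as name(argument=value, ...), one argument or row to a line, values as JSON. jog_arm: Moves the arm, as the interface text tells. Its arguments: {"type":"object","properties":{"series":{"type":"array"},"grip_force":{"type":"number"}},"required":["series"]}

```bash
ls; mkdir -p pics
python3 - <<'E'
from cell import manip
import cv2
for n in("scene","top"):
    c=manip.camera(n); cv2.imwrite(f"pics/{n}0.png",c["frame"][:,:,::-1]); print(n,c["vfov"],c["cx"],c["cy"],c["R"],c["t"])
print(manip.read_state(), manip.finger_overhang)
E
```

```text
pics
scene 45.64944271963522 275.3186278785482 207.85026860208637 [[-0.60945257 -0.79282195  0.00095433]
 [-0.32671077  0.25004971 -0.91144677]
 [ 0.72237638 -0.55579537 -0.41141691]] [217.97810829 376.49960501 744.07655655]
top 54.81267117709172 278.65785927065093 207.86988106749212 [[-0.02100044 -0.99969929  0.01266177]
 [-0.99657264  0.01991786 -0.08028852]
 [ 0.08001218 -0.01430446 -0.99669124]] [-110.96414918  539.29264745  981.31890124]
{'clock': 0.1, 'joints': array([-1.22658335e+00,  3.00398767e-01,  1.52148080e+00, -4.80373422e-07,
        1.32068580e+00, -6.66219589e-02]), 'qd': array([-7.10629362e-04, -3.06528569e-03, -2.19961728e-03, -1.34297120e-03,
       -3.42740506e-03, -9.13353400e-05]), 'effort': array([ 1.86873745e-03, -5.32643616e+01, -3.53283978e+01,  7.09460699e-02,
        2.34522752e-02, -6.15678891e-05]), 'eef_pos': array([ 219.5719067 , -504.04281889,  212.96842255]), 'eef_rot': array([-3.14062207e+00, -6.42917428e-05,  4.10835019e-01]), 'wrist_force': array([ 0.3364082 , -0.57196155,  0.384237  ]), 'moment': array([-0.01929545, -0.02486632,  0.00255736]), 'finger_force': 0.0, 'finger_gap': 94.06632650041682} 8.0
```

View pics/scene0.png

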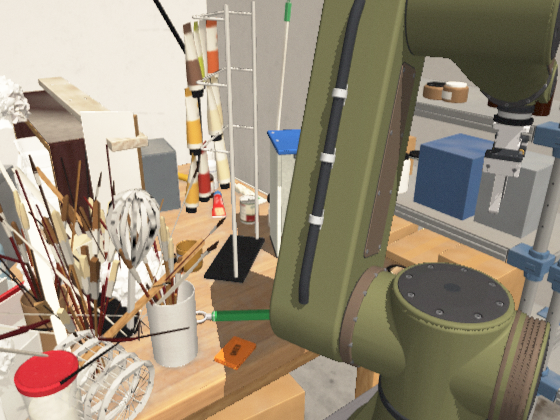

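View pics/top0.png

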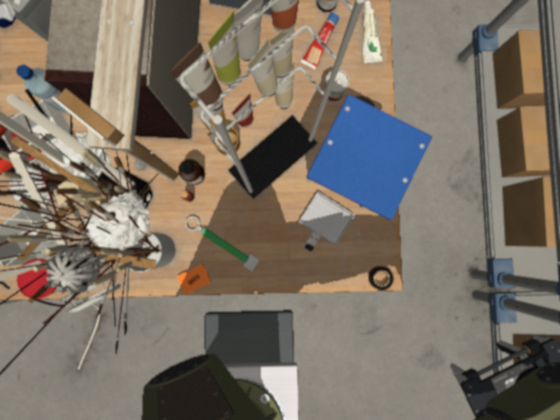

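The top view shows the blue roof with corners near (348,97), (431,134), (391,218) and (308,176). The pan is at (327,216) with its grip at (310,243). The paddle's ring is at (193,223) and its blade at (250,262). The scene view shows the arm hiding most of the cupboard.

```bash
cat > h.py <<'E'
import numpy as np, cv2
from cell import manip
def cam(n):
    c=manip.camera(n); c["f"]=c["frame"].shape[0]/2/np.tan(np.radians(c["vfov"])/2); return c
def back(c,uv,z):
    uv=np.atleast_2d(np.asarray(uv,float)); R=np.array(c["R"]);t=np.array(c["t"]);C=-R.T@t
    d=np.c_[(uv[:,0]-c["cx"])/c["f"],(uv[:,1]-c["cy"])/c["f"],np.ones(len(uv))]@R
    return C+d*((z-C[2])/d[:,2])[:,None]
def proj(c,X):
    p=np.atleast_2d(X)@np.array(c["R"]).T+np.array(c["t"]); return np.c_[c["f"]*p[:,0]/p[:,2]+c["cx"],c["f"]*p[:,1]/p[:,2]+c["cy"]]
def blob(c,lo,hi,roi):
    x0,y0,x1,y1=roi; m=np.zeros(c["frame"].shape[:2],np.uint8)
    h=cv2.cvtColor(c["frame"],cv2.COLOR_RGB2HSV); m[y0:y1,x0:x1]=cv2.inRange(h,lo,hi)[y0:y1,x0:x1]
    n,l,s,_=cv2.connectedComponentsWithStats(m); k=1+np.argmax(s[1:,4]); v,u=np.where(l==k); return np.c_[u,v]
E
python3 - <<'E'
from h import *
c=cam("top"); print("C",-np.array(c["R"]).T@np.array(c["t"]))
def rect(name,lo,hi,roi,z):
    p=blob(c,lo,hi,roi); r=cv2.minAreaRect(back(c,p,z)[:,:2].astype(np.float32)); print(name,len(p),r,cv2.boxPoints(r).round(1).tolist()); return p
rect("roof",(105,120,60),(125,255,255),(290,80,450,230),307)
g=rect("handle",(60,100,40),(90,255,255),(180,210,270,280),15)
X=back(c,g,12); print(X.mean(0))
f=c["frame"]
a=cv2.resize(f[200:280,175:265],None,fx=6,fy=6,interpolation=cv2.INTER_CUBIC); b=cv2.resize(f[180:260,285:375],None,fx=6,fy=6,interpolation=cv2.INTER_CUBIC)
cv2.imwrite("pics/crop1.png",np.vstack([a,b])[:,:,::-1][::1][:960:]) if 0 else cv2.imwrite("pics/crop1.png",cv2.resize(np.hstack([f[195:285,175:265],f[180:270,290:380]]),None,fx=4.4,fy=4.4,interpolation=cv2.INTER_CUBIC)[:,:,::-1])
E
```

```text
C [ 456.59653632 -107.6350972  1022.77596608]
roof 8587 ((604.9098510742188, -282.8545227050781), (169.01150512695312, 171.93609619140625), 61.700843811035156) [[489.20001220703125, -316.5], [640.5, -398.0], [720.7000122070312, -249.1999969482422], [569.2999877929688, -167.6999969482422]]
handle 270 ((448.20111083984375, 13.451042175292969), (126.6031265258789, 12.945037841796875), 55.34177780151367) [[406.8999938964844, -34.900001525878906], [417.5, -42.29999923706055], [489.5, 61.79999923706055], [478.8999938964844, 69.19999694824219]]
[448.36987841  13.78837517  12.        ]
```

View pics/crop1.png

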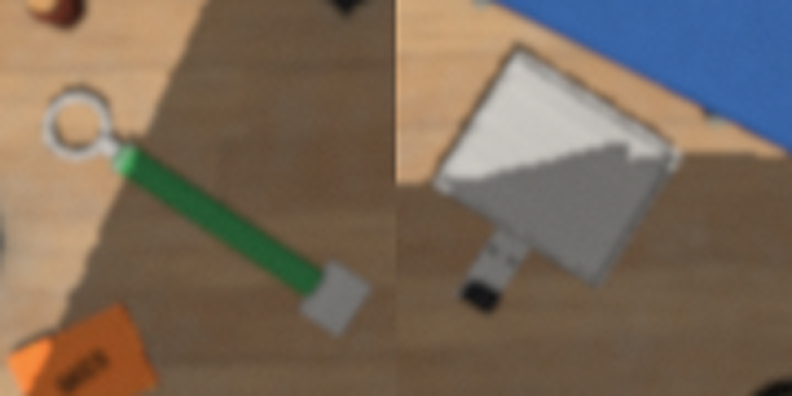

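The crop shows the ring centre at about (192.5,223.2) in full-image pixels and the green handle running from (203,231) to (247,260). The pan rim corners are at (318,190.5), (353.4,216), (336,244.3) and (299.3,221.4), with the black grip top at (309.5,246.6).

Run:
```python
from h import *
c=cam("top"); np.set_printoptions(precision=1,suppress=True)
th=np.radians(-28.3); xc=np.array([np.cos(th),np.sin(th)]); yc=np.array([-xc[1],xc[0]]); O=np.array([605.5,-283.3])+24*xc
print("O",O)
def incup(P): d=np.atleast_2d(P)[:,:2]-O; return np.c_[d@xc,d@yc]
pan=back(c,[(318.2,190.5),(353.4,215.9),(335.9,244.3),(299.3,221.4)],18)
print("pan",pan,pan.mean(0),"edges",[np.linalg.norm(pan[i]-pan[i-1]) for i in range(4)])
g=back(c,[(309.5,246.6)],54); print("grip",g, "cup",incup(g),incup(pan.mean(0)))
d=pan[:,:2].mean(0)-g[0,:2]; print(np.linalg.norm(d),np.degrees(np.arctan2(d[1],d[0])))
e=(pan[0]-pan[3])+(pan[1]-pan[2]); print("pan yaw",np.degrees(np.arctan2(e[1],e[0])))
r=back(c,[(192.5,223.2)],9); o=r[0,:2]; print("ring",r)
b=back(c,np.array([(335,262),(370,292),(338,335),(300,308)])/4.4+[175,195],11); print("blade",b,b.mean(0))
for n,uv,z in [("bottle",(190,165),99),("tape",(380,278),19),("pad",(193,278),13),("plateA",(252,195),3),("plateB",(315,148),3),("plateC",(233,172),3),("mug",(148,248),60),("postbase",(250,190),3)]:
    p=back(c,uv,z); print(n,p,incup(p))
# roof reprojection check
cr=[(-110,-86),(-110,86),(62,86),(62,-86)]
print(proj(c,[np.r_[O+a*xc+b_*yc,307] for a,b_ in cr]))
```

```text
O [ 626.6 -294.7]
pan [[ 578.9 -221.8   18. ]
 [ 513.5 -307.8   18. ]
 [ 444.  -261.8   18. ]
 [ 502.5 -172.6   18. ]] [ 509.7 -241.    18. ] edges [np.float64(90.8263002268678), np.float64(107.9815681647256), np.float64(83.31702754626352), np.float64(106.72506309244434)]
grip [[ 440.3 -193.1   54. ]] cup [[-212.2    1.1]] [[-128.4   -8.2]]
84.34256248034238 -34.61905988127607
pan yaw -33.12903761929255
ring [[503.9  93.7   9. ]]
blade [[423.  -51.4  11. ]
 [405.8 -70.9  11. ]
 [382.2 -52.5  11. ]
 [397.7 -31.4  11. ]] [402.2 -51.5  11. ]
bottle [[633.8  81.1  99. ]] [[-171.8  334.2]]
tape [[ 359.2 -367.7   19. ]] [[-200.9 -191.1]]
pad [[368.8  92.2  13. ]] [[-410.5  218.4]]
plateA [[572.5 -55.5   3. ]] [[-161.1  184.9]]
plateB [[ 690.3 -218.5    3. ]] [[20.  97.3]]
plateC [[632.2  -8.2   3. ]] [[-130.9  254.9]]
mug [[445.2 188.4  60. ]] [[-388.8  339.3]]
postbase [[585.3 -50.6   3. ]] [[-152.1  195.3]]
[[391.8 219.7]
 [305.4 175.8]
 [348.   92.5]
 [433.  135.1]]
```

Run:
```python
from h import *
from scipy.optimize import minimize
c=cam("top"); np.set_printoptions(precision=2,suppress=True)
S=8
def fit(mask,pts,p0):
    M=cv2.GaussianBlur(mask.astype(np.float32),(0,0),.7)
    def cost(p):
        a=p[2]; R=np.array([[np.cos(a),-np.sin(a)],[np.sin(a),np.cos(a)]])
        X=np.c_[pts[:,:2]@R.T+p[:2],pts[:,2]]; uv=proj(c,X)
        h=cv2.convexHull(((uv+.5)*S-.5).astype(np.float32)*16).astype(np.int32)
        im=np.zeros((420*S,560*S),np.uint8); cv2.fillConvexPoly(im,h,255,shift=4)
        im=cv2.GaussianBlur(cv2.resize(im,(560,420),interpolation=cv2.INTER_AREA).astype(np.float32)/255,(0,0),.7)
        return float(((im-M)**2).sum())
    r=minimize(cost,p0,method="Nelder-Mead",options=dict(initial_simplex=np.array(p0)+np.array([[0,0,0],[4,0,0],[0,4,0],[0,0,.03]]),xatol=.02,fatol=.05,maxiter=150)); return r.x,r.fun
m=np.zeros((420,560)); p=blob(c,(105,80,30),(128,255,255),(290,80,450,230)); m[p[:,1],p[:,0]]=1
m=cv2.morphologyEx(m,cv2.MORPH_CLOSE,np.ones((7,7)))
box=np.array([(x,y,z) for x in(-110,62) for y in(-86,86) for z in(295,307)],float)
print("roof",len(p),fit(m,box,[626.6,-294.7,-.494]))
m=np.zeros((420,560)); p=blob(c,(60,100,30),(90,255,255),(180,210,270,280)); m[p[:,1],p[:,0]]=1
box=np.array([(x,y,z) for x in(-20,117) for y in(-9,9) for z in(0,18)],float)
print("paddle",len(p),fit(m,box,[420.6,-26.5,.965]))
g=cv2.cvtColor(c["frame"],cv2.COLOR_RGB2GRAY)[235:260,300:322]; print(g[2:20])
```

```text
roof 8799 (array([ 626.48, -294.71,   -0.5 ]), np.float64(89.90206909179688))
paddle 276 (array([420.45, -26.85,   0.97]), np.float64(78.76338958740234))
[[ 82  84  83  81  82  81  83  82  86  97 101  95  94 103 109 107 108 109
  108 100  91  85]
 [ 84  83  82  84  82  82  81  83  92 106 110 107 105 108 106  97  95 102
  101  93  85  83]
 [ 82  82  81  81  82  82  85  92 101 109 114 112 111 110 107  94  90  95
   92  84  83  84]
 [ 81  82  82  82  81  83  88 100 109 114 113 113 113 112 110 104  96  93
   88  84  83  84]
 [ 82  83  82  82  81  83  93 106 111 114 113 114 113 114 114 110 101  93
   87  84  85  86]
 [ 85  85  87  85  86  88  95 102 107 108 112 112 113 114 114 109 100  91
   88  86  87  87]
 [ 90  89  88  89  88  87  84  83  83  90 100 108 111 112 112 106  97  92
   88  91  92  91]
 [ 91  91  91  90  87  77  62  50  50  61  77  93 103 108 106 101  95  93
   93  93  93  95]
 [ 91  93  92  91  82  62  41  29  26  35  47  64  80  92  97  96  94  93
   94  93  94  93]
 [ 91  92  92  91  77  49  26  20  23  21  28  39  51  70  84  92  94  93
   92  91  94  96]
 [ 92  92  93  90  72  49  29  24  26  20  24  25  33  54  78  90  91  90
   90  90  92  93]
 [ 92  92  90  90  79  64  47  36  27  21  22  22  33  56  78  88  88  89
   89  91  90  91]
 [ 91  92  92  90  88  80  72  58  40  33  27  32  47  68  83  88  89  87
   89  88  91  90]
 [ 93  93  92  92  93  91  86  78  65  52  46  50  67  80  87  91  90  89
   90  90  92  92]
 [ 94  94  94  94  94  92  94  90  86  78  71  74  82  89  92  91  93  94
   92  93  94  94]
 [ 97  96  97  97  95  96  94  96  93  89  87  88  91  91  91  92  93  92
   93  95  93  93]
 [ 96  97  96  96  95  93  95  95  94  94  92  92  93  94  92  93  94  92
   94  94  94  94]
 [ 98  96  96  95  95  95  93  94  94  94  93  93  93  91  92  92  93  93
   93  93  95  94]]
```

>>> jog_arm(
  series=[
    [0,0.2,0,0,0,0.08,0.5],
    [0.1,0.5,0,0,0,0.16,0.5],
    [0.2,0.8,0,0,0,0.24,0.5],
    [0.3,1,0,0,0,0.32,0.5],
    [0.4,1,0,0,0,0.35,0.5],
    [0.4,1,0,0,0,0.35,0.5],
  ],
)

```text
clock: 0.75
eef_pos: [269.0, -383.4, 213.9]
eef_rot: [3.141, 0.0, 0.965]
wrist_force: [-0.3, -0.2, 0.1]
finger_gap: 57.8
finger_force: 0.0
```

>>> jog_arm(
  series=[
    [0.1,0.3,0,0,0,0,0.5],
    [0.25,0.6,0,0,0,0,0.5],
    [0.4,0.9,0,0,0,0,0.5],
    [0.5,1,0,0,0,0,0.5],
  ],
)

```text
clock: 1.08
eef_pos: [328.0, -261.7, 213.5]
eef_rot: [-3.141, -0.0, 0.959]
wrist_force: [-0.5, -1.1, -1.0]
finger_gap: 46.8
finger_force: 0.0
```

>>> jog_arm(
  series=[
    [0.1,0.3,0,0,0,0,0.5],
    [0.25,0.6,0,0,0,0,0.5],
    [0.4,0.9,0,0,0,0,0.5],
    [0.5,1,0,0,0,0,0.5],
  ],
)

```text
clock: 1.42
eef_pos: [388.3, -141.6, 213.6]
eef_rot: [3.142, -0.0, 0.959]
wrist_force: [-0.5, -0.4, -0.2]
finger_gap: 46.7
finger_force: 0.0
```

>>> jog_arm(
  series=[
    [0.1,0.3,-0.2,0,0,0,0.5],
    [0.2,0.6,-0.4,0,0,0,0.5],
    [0.26,0.9,-0.7,0,0,0,0.5],
    [0.26,0.97,-0.8,0,0,0,0.5],
    [0.26,0.97,-0.8,0,0,0,0.5],
    [0.26,0.97,-0.8,0,0,0,0.5],
  ],
)

```text
clock: 1.92
eef_pos: [418.5, -27.8, 116.7]
eef_rot: [-3.14, 0.001, 0.96]
wrist_force: [-0.4, -0.3, -0.0]
finger_gap: 47.0
finger_force: 0.0
```

Run:
```python
from h import *
c=cam("top"); s=manip.read_state(); print(s["eef_pos"],s["eef_rot"],s["joints"],s["wrist_force"])
cv2.imwrite("pics/top1.png",cv2.resize(c["frame"][180:300,150:310],None,fx=4,fy=4,interpolation=cv2.INTER_CUBIC)[:,:,::-1])
```

```text
[419.0679993  -28.4748006  117.71410691] [-3.14146685e+00  2.83476592e-04  9.59462308e-01] [-1.54965112e-01  1.25760109e-01  1.97554490e+00 -2.30705739e-04
  1.04052551e+00  4.56485631e-01] [ 0.14473405 -0.35550737  0.77164615]
```

View pics/top1.png

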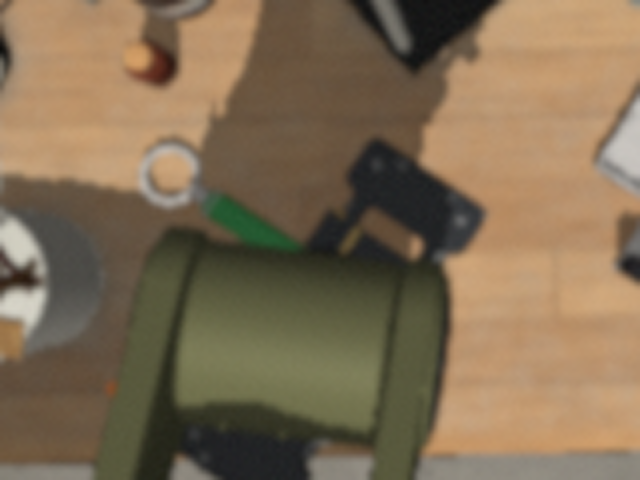

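The gripper sits over the handle line, with the ring and handle still in place at (170,172) and (250,225) in the crop. I'll descend and grip.

>>> jog_arm(
  series=[
    [0.01,0.01,-0.2,0,0,0,0.5],
    [0.01,0.01,-0.45,0,0,0,0.5],
    [0.01,0.01,-0.65,0,0,0,0.5],
    [0.01,0.01,-0.78,0,0,0,0.5],
    [0.01,0.01,-0.85,0,0,0,0.5],
    [0.01,0.01,-0.88,0,0,0,0.5],
    [0.01,0.01,-0.88,0,0,0,0.6],
    [0.01,0.01,-0.88,0,0,0,0.7],
  ],
  grip_force=25,
)

```text
clock: 2.63
eef_pos: [420.8, -27.1, 12.9]
eef_rot: [3.14, -0.001, 0.96]
wrist_force: [1.0, 0.2, -0.4]
finger_gap: 37.3
finger_force: 0.0
```

>>> jog_arm(
  series=[
    [0,0,0,0,0,0,0.8],
    [0,0,0,0,0,0,0.9],
    [0,0,0,0,0,0,1],
    [0,0,0,0,0,0,1],
    [0,0,0,0,0,0,1],
    [0,0,0,0,0,0,1],
  ],
  grip_force=25,
)

```text
clock: 3.13
eef_pos: [420.4, -26.7, 12.4]
eef_rot: [3.141, -0.0, 0.961]
wrist_force: [-2.3, -0.8, 8.4]
finger_gap: 18.0
finger_force: 25.0
```

Run:
```python
from h import *
s=manip.read_state(); print(s["eef_pos"],s["eef_rot"],s["joints"],s["wrist_force"],s["finger_gap"],s["finger_force"])
```

```text
[420.4071941  -26.69000177  12.44947438] [ 3.14070199e+00 -3.55918835e-04  9.60748554e-01] [-1.50346518e-01  3.24641702e-01  2.04137276e+00 -1.08945348e-04
  7.74622084e-01  4.59779238e-01] [-2.3068804  -0.78956154  8.38966908] 17.965500377791404 24.994726181030273
```

>>> jog_arm(
  series=[
    [0,0,0.1,0,0,0,1],
    [0,0,0.25,0,0,0,1],
    [-0.05,-0.1,0.45,0,0,0,1],
    [-0.1,-0.25,0.65,0,0,0,1],
    [-0.2,-0.45,0.85,0,0,0,1],
    [-0.3,-0.65,1,0,0,-0.05,1],
    [-0.4,-0.85,1,0,0,-0.12,1],
    [-0.45,-1,1,0,0,-0.19,1],
  ],
)

```text
clock: 3.8
eef_pos: [365.3, -148.1, 133.1]
eef_rot: [3.139, -0.001, 0.657]
wrist_force: [-0.5, 1.3, -1.2]
finger_gap: 17.7
finger_force: 25.0
```

>>> jog_arm(
  series=[
    [0,0,0.1,0,0,-0.07,1],
    [0,0,0.25,0,0,-0.14,1],
    [0,-0.05,0.4,0,0,-0.21,1],
    [0,-0.05,0.5,0,0,-0.28,1],
    [0,-0.05,0.6,0,0,-0.35,1],
    [0,-0.05,0.6,0,0,-0.42,1],
    [0,-0.05,0.6,0,0,-0.49,1],
    [0,-0.05,0.6,0,0,-0.56,1],
  ],
)

```text
clock: 4.47
eef_pos: [366.0, -152.6, 204.1]
eef_rot: [3.141, -0.0, -0.223]
wrist_force: [-0.1, 0.0, -0.5]
finger_gap: 18.1
finger_force: 25.0
```

>>> jog_arm(
  series=[
    [0,0,0,0,0,-0.07,1],
    [0,0,0,0,0,-0.14,1],
    [0,0,0,0,0,-0.178,1],
    [0,0,0,0,0,-0.178,1],
    [0,0,0,0,0,-0.178,1],
  ],
)

```text
clock: 4.88
eef_pos: [366.0, -152.6, 203.9]
eef_rot: [-3.142, -0.0, -0.495]
wrist_force: [-0.1, -0.1, -1.5]
finger_gap: 17.7
finger_force: 25.0
```

Run:
```python
from h import *
s=manip.read_state(); print(s["eef_pos"],s["eef_rot"],s["joints"],s["wrist_force"],s["finger_gap"],s["finger_force"],s["clock"])
D=[(549.8,213,.3004,1.8219),(420.03,117.7,.1258,2.1013),(421.25,12.45,.3246,2.3660)]
p=s["eef_pos"];D.append((np.hypot(p[0],p[1]),p[2],s["joints"][1],s["joints"][1]+s["joints"][2]))
A=[];b=[]
for r,z,q2,q in D:
    A+=[[1,0,np.sin(q2),np.sin(q),np.cos(q)],[0,1,np.cos(q2),np.cos(q),-np.sin(q)]]; b+=[np.sqrt(r*r-36.6**2),z]
print(np.linalg.lstsq(A,b,rcond=None))
```

```text
[ 365.95849322 -152.55450354  203.89400726] [-3.14158761e+00 -3.57737727e-06 -4.94769275e-01] [-4.87404956e-01 -4.15028129e-02  1.92966284e+00  5.28089366e-06
  1.25342901e+00  1.57815900e+00] [-0.07819393 -0.05343486 -1.48247269] 17.684937392028484 24.992577731609344 4.8833
(array([ 2.63305967e-02, -4.18914372e+01,  4.23831183e+02,  4.47135612e+02,
        4.01443213e+01]), array([0.0295292]), np.int32(5), array([3.4433186 , 2.81252237, 0.31761771, 0.29952945, 0.20658176]))
```

>>> jog_arm(
  series=[
    [0,0,0,-0.032,-0.059,0,1],
    [0,0,0,-0.064,-0.118,0,1],
    [0,0,0,-0.096,-0.177,0,1],
    [0,0,0,-0.128,-0.236,0,1],
    [0,0,0,-0.158,-0.293,0,1],
    [0,0,0,-0.158,-0.293,0,1],
  ],
)

```text
clock: 5.38
eef_pos: [364.5, -151.7, 202.8]
eef_rot: [-3.141, -0.526, -0.495]
wrist_force: [-0.3, -0.0, -1.0]
finger_gap: 17.8
finger_force: 25.0
```

```bash
cat >> h.py <<'E'
from scipy.spatial.transform import Rotation as Ro
A_C=-0.497; XC=np.array([np.cos(A_C),np.sin(A_C),0]); YC=np.array([-XC[1],XC[0],0]); O=np.array([626.5,-294.7,0])
def st():
    s=manip.read_state(); R=Ro.from_euler("xyz",s["eef_rot"]).as_matrix(); p=s["eef_pos"]; k=lambda v:np.round([(v-O)@XC,(v-O)@YC,v[2]],1)
    ring=p+R@[145,0,3.4]
    print("t",round(s["clock"],2),"p",np.round(p,1),"cup",k(p),"ring",k(ring),"theta",np.degrees(np.arcsin(-R[2,2])).round(1),"zaz",np.arctan2(R[1,2],R[0,2]).round(3),"q",np.round(s["joints"],3),"F",np.round(s["wrist_force"],1),"gap",round(s["finger_gap"],1),round(s["finger_force"],1)); return s
E
python3 - <<'E'
from h import *
s=st(); p=s["eef_pos"]; q=s["joints"]; a=q[1]+q[2]; 
r=np.sqrt(p[0]**2+p[1]**2-36.6**2); th=np.pi-(q[1]+q[2]+q[4])
rw=424*np.sin(q[1])+447*np.sin(a)+40*np.cos(a); zw=-42+424*np.cos(q[1])+447*np.cos(a)-40*np.sin(a)
print("Lt from r",(r-rw)/np.sin(th),"from z",(zw-p[2])/(np.cos(th)-1), th)
c=cam("scene"); cv2.imwrite("pics/scene1.png",c["frame"][:,:,::-1])
E
```

```text
t 5.38 p [ 364.5 -151.7  202.8] cup [-298.4    0.8  202.8] ring [-171.4    1.1  272.7] theta 59.8 zaz -0.494 q [-0.484 -0.352  2.267 -0.008  0.7    1.586] F [-0.3 -0.  -1. ] gap 17.8 25.0
Lt from r 262.58357003133915 from z 260.72921975735005 0.526321206266779
```

View pics/scene1.png

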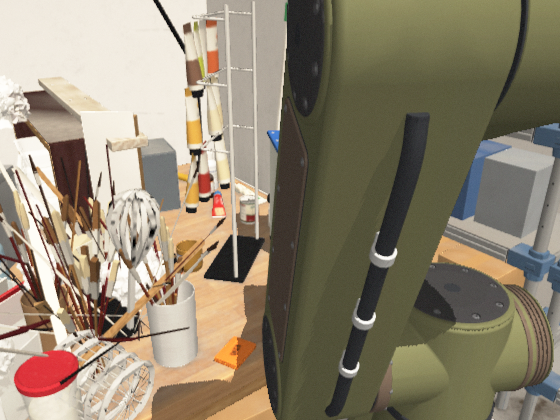

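The scene view is blocked by the arm, which covers the cupboard and the paddle. The other objects are undisturbed. Next I'll check which tilts are reachable.

```bash
cat >> h.py <<'E'
def ik(cx,cz,th):
    """cup-plane TCP x,z; tool pitched th below horizontal -> q2,q3,q5"""
    P=O+cx*XC; r=np.sqrt(P[0]**2+P[1]**2-36.6**2); x=r-262*np.cos(th); z=cz+262*np.sin(th)-220
    L2,Lf,d=424,448.8,.0893; D=np.hypot(x,z); g=np.arctan2(x,z)
    q2=g-np.arccos((L2**2+D*D-Lf**2)/(2*L2*D)); f=np.arctan2(x-L2*np.sin(q2),z-L2*np.cos(q2)); a=f-d
    return q2,a-q2,np.pi/2+th-a
E
python3 - <<'E'
from h import *
np.set_printoptions(precision=2,suppress=True)
ring0=(0,248)
print("insertion, tool fixed to paddle: theta, tcp, q, body corner x")
for t in (30,35,40,45,50,55,60,70):
    T=np.radians(t); x=0-145*np.sin(T)-3.4*np.cos(T); z=248-145*np.cos(T)+3.4*np.sin(T)
    print(t,np.array([x,z]),np.array(ik(x,z,T)), "body",x-89*np.cos(T)+37.5*np.sin(T))
print("slip: paddle tilt t -> smallest theta with q5>.08, body")
for t in (40,30,25,20,15,10,5):
    T=np.radians(t); x=-145*np.sin(T); z=228-145*np.cos(T)
    for th in range(30,90):
        q=ik(x,z,np.radians(th))
        if q[2]>.08: h=np.radians(th); print(t,th,np.array([x,z]),np.array(q),"body",x-89*np.cos(h)+37.5*np.sin(h)); break
E
```

```text
insertion, tool fixed to paddle: theta, tcp, q, body corner x
30 [-75.44 124.13] [ 0.32  2.13 -0.35] body -133.77074730968212
35 [-85.95 131.17] [ 0.26  2.11 -0.19] body -137.3491158000403
40 [-95.81 139.11] [ 0.21  2.09 -0.03] body -139.88217458549656
45 [-104.93  147.87] [0.17 2.06 0.13] body -141.35064555919087
50 [-113.26  157.4 ] [0.14 2.02 0.28] body -141.7433527703264
55 [-120.73  167.62] [0.13 1.97 0.44] body -141.05730747990327
60 [-127.27  178.44] [0.12 1.91 0.58] body -139.29773090682716
70 [-137.42  201.6 ] [0.14 1.78 0.87] body -132.6196179777769
slip: paddle tilt t -> smallest theta with q5>.08, body
40 46 [-93.2  116.92] [0.25 2.04 0.08] body -128.0535558626995
30 47 [-72.5  102.43] [0.32 1.98 0.09] body -105.77209023484345
25 47 [-61.28  96.59] [0.35 1.95 0.08] body -94.5517381872449
20 47 [-49.59  91.74] [0.38 1.92 0.08] body -82.86501101706544
15 47 [-37.53  87.94] [0.41 1.89 0.09] body -70.80085177470899
10 47 [-25.18  85.2 ] [0.44 1.86 0.09] body -58.45107599654837
5 47 [-12.64  83.55] [0.46 1.82 0.1 ] body -45.9096729332539
```

>>> jog_arm(
  series=[
    [0.1,-0.05,-0.06,-0.026,-0.048,0,1],
    [0.2,-0.11,-0.12,-0.052,-0.096,0,1],
    [0.28,-0.16,-0.18,-0.052,-0.096,0,1],
    [0.28,-0.16,-0.18,-0.052,-0.096,0,1],
    [0.28,-0.16,-0.18,-0.052,-0.096,0,1],
  ],
)

```text
clock: 5.85
eef_pos: [399.9, -172.0, 182.1]
eef_rot: [-3.141, -0.691, -0.497]
wrist_force: [0.2, 0.4, -0.8]
finger_gap: 17.6
finger_force: 25.0
```

Run:
```python
from h import *
s=st(); c=cam("top")
R=Ro.from_euler("xyz",s["eef_rot"]).as_matrix(); p=s["eef_pos"]
pr=proj(c,[p+R@[145,0,3.4]+R@[19.5*np.cos(a)*k,19.5*np.sin(a)*k,0] for k in(0,1) for a in (0,1.57,3.14,4.71)])
f=cv2.resize(c["frame"][130:270,210:350],None,fx=4,fy=4,interpolation=cv2.INTER_CUBIC)[:,:,::-1].copy()
pr=(pr-[210,130]+.5)*4
for u in pr: cv2.circle(f,tuple(int(round(x)) for x in u),2,(0,0,255),-1)
cv2.imwrite("pics/top2.png",f); print(pr.round())
```

```text
t 5.85 p [ 399.9 -172.   182.1] cup [-2.577e+02 -2.000e-01  1.821e+02] ring [-1.437e+02 -2.000e-01  2.718e+02] theta 50.4 zaz -0.495 q [-0.487 -0.26   2.32  -0.013  0.391  1.59 ] F [ 0.2  0.4 -0.8] gap 17.6 25.0
[[509. 345.]
 [509. 345.]
 [509. 345.]
 [509. 345.]
 [528. 314.]
 [547. 364.]
 [491. 375.]
 [472. 326.]]
```

View pics/top2.png

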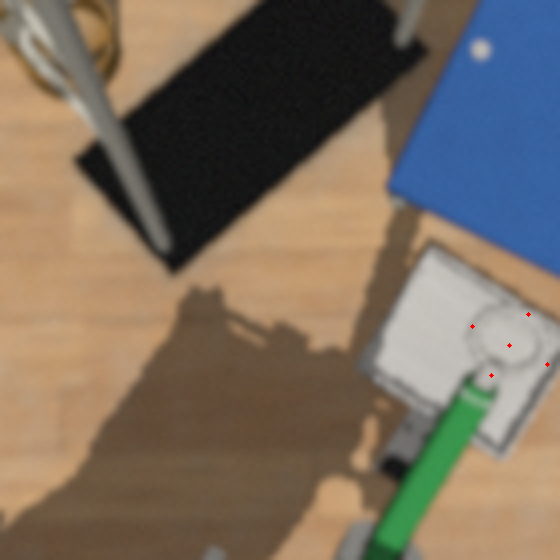

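The ring shows at about (504,337) in the crop against a predicted (509,345). The handle is fully held. The pan is below it and the roof's left corner is at (390,188). I'll quantify this offset numerically.

Run:
```python
from h import *
from scipy.optimize import minimize
s=manip.read_state(); c=cam("top")
R=Ro.from_euler("xyz",s["eef_rot"]).as_matrix(); p=s["eef_pos"]
p_=blob(c,(60,100,30),(90,255,255),(280,200,360,290)); m=np.zeros((420,560),np.float32); m[p_[:,1],p_[:,0]]=1
vmax=p_[:,1].max(); lim=250; S=8
box=np.array([(x,y,z) for x in(30,117) for y in(-9,9) for z in(-5.6,12.4)],float)
def cost(d):
    Q=Ro.from_euler("z",d[2]).as_matrix()
    uv=proj(c,p+(box@Q.T+[d[0],d[1],0])@R.T); h=cv2.convexHull(((uv+.5)*S-.5).astype(np.float32)*16).astype(np.int32)
    im=np.zeros((420*S,560*S),np.uint8); cv2.fillConvexPoly(im,h,255,shift=4); im=cv2.resize(im,(560,420),interpolation=cv2.INTER_AREA)/255.
    return float(((im-m)[200:lim]**2).sum())
r=minimize(cost,[0,0,0],method="Nelder-Mead",options=dict(initial_simplex=[[0,0,0],[4,0,0],[0,4,0],[0,0,.04]])); print(cost([0,0,0]),r.x,r.fun,vmax)
g=cv2.cvtColor(c["frame"],cv2.COLOR_RGB2GRAY)[200:226,322:350]; print(g)
```

```text
120.6720492118416 [-18.00447318   4.83788525  -0.06177201] 36.96429065743945 274
[[193 191 191 189 184 175 163 154 145 142 132 128 128 132 140 147 152 153
  155 156 156 156 154 155 153 152 147 139]
 [193 192 192 191 189 186 177 168 157 152 150 148 137 124 121 128 138 146
  151 153 155 154 153 154 153 152 150 148]
 [195 192 191 189 190 188 188 183 173 161 156 159 156 140 121 112 116 126
  145 151 154 154 155 155 155 153 151 152]
 [196 196 192 191 190 189 188 188 184 176 167 162 160 155 143 129 113 115
  131 145 153 155 156 156 156 155 153 152]
 [197 195 195 193 191 189 188 189 188 186 181 173 164 156 151 149 136 125
  124 130 139 148 153 156 156 153 153 153]
 [195 195 196 194 193 191 190 190 186 182 179 177 169 155 146 150 151 145
  128 117 118 129 143 151 155 155 153 153]
 [194 194 195 195 195 195 190 187 180 170 166 165 163 160 156 157 158 156
  142 125 113 112 123 138 145 149 151 152]
 [192 193 193 193 195 195 191 183 171 164 163 166 167 169 171 171 170 169
  163 152 139 127 124 123 126 134 141 148]
 [193 192 193 193 192 192 185 174 166 170 175 178 178 176 177 176 177 178
  177 175
[... 1323 characters left out ...]
191 191 191 192 190 187 181 172 164 157 147 141 145 158 170 180 181 173
  166 163 158 161 172 180 175 144 115 119]
 [190 189 191 190 189 183 174 160 153 159 160 152 146 153 161 165 165 161
  158 159 165 172 176 182 171 138 114 129]
 [190 189 190 183 176 162 153 149 154 170 178 174 168 163 167 167 166 166
  165 170 175 178 179 175 155 124 120 143]
 [190 190 183 168 143 125 125 144 165 179 183 181 177 172 174 179 176 175
  173 175 182 183 175 157 130 117 130 152]
 [190 188 175 142 106  89 114 151 176 182 182 180 177 176 181 186 185 184
  182 183 186 182 161 134 116 125 147 157]
 [191 183 161 122  87  87 119 157 176 182 177 168 171 181 187 191 190 189
  189 190 189 173 145 120 123 148 159 156]]
```

>>> jog_arm(
  series=[
    [0.1,-0.057,-0.002,0,0,0,1],
    [0.24,-0.137,-0.005,0,0,0,1],
    [0.4,-0.228,-0.008,0,0,0,1],
    [0.55,-0.314,-0.01,0,0,0,1],
    [0.68,-0.388,-0.012,0,0,0,1],
    [0.77,-0.44,-0.015,0,0,0,1],
    [0.8,-0.457,-0.015,0,0,0,1],
    [0.8,-0.457,-0.015,0,0,0,1],
  ],
)

```text
clock: 6.62
eef_pos: [495.9, -226.8, 180.7]
eef_rot: [-3.14, -0.694, -0.497]
wrist_force: [-0.3, -0.2, -1.3]
finger_gap: 17.8
finger_force: 25.0
```

>>> jog_arm(
  series=[
    [0,0,0,0,0,0,1],
    [0,0,0,0,0,0,1],
  ],
)

```text
clock: 6.78
eef_pos: [495.1, -226.3, 180.7]
eef_rot: [-3.14, -0.694, -0.497]
wrist_force: [-0.2, -0.2, -1.0]
finger_gap: 17.5
finger_force: 25.0
```

Run:
```python
from h import *
st()
```

```text
t 6.78 p [ 495.1 -226.3  180.7] cup [-148.1   -2.5  180.7] ring [-34.5  -2.6 270.8] theta 50.2 zaz -0.495 q [-0.497  0.025  2.079  0.003  0.343  1.568] F [-0.2 -0.2 -1. ] gap 17.5 25.0
```

>>> jog_arm(
  series=[
    [0.03,-0.016,-0.04,0,0,0,1],
    [0.059,-0.032,-0.079,0,0,0,1],
    [0.08,-0.044,-0.11,0,0,0,1],
    [0.103,-0.056,-0.142,0,0,0,1],
    [0.118,-0.064,-0.175,0,0,0,1],
    [0.132,-0.072,-0.208,0,0,0,1],
    [0.132,-0.072,-0.208,0,0,0,1],
  ],
)

```text
clock: 7.37
eef_pos: [511.4, -235.3, 154.4]
eef_rot: [-3.14, -0.693, -0.498]
wrist_force: [1.3, -0.2, -0.7]
finger_gap: 18.1
finger_force: 25.0
```

Run:
```python
from h import *
st()
```

```text
t 7.37 p [ 511.4 -235.3  154.4] cup [-129.5   -2.7  154.4] ring [-15.8  -2.7 244.4] theta 50.3 zaz -0.495 q [-0.497  0.112  2.058  0.004  0.278  1.567] F [ 1.3 -0.2 -0.7] gap 18.1 25.0
```

>>> jog_arm(
  series=[
    [0.005,-0.003,-0.03,0,0,0,1],
    [0.007,-0.004,-0.06,0,0,0,1],
    [0.007,-0.004,-0.08,0,0,0,1],
    [0.007,-0.004,-0.08,0,0,0,1],
  ],
)

```text
clock: 7.7
eef_pos: [512.1, -235.7, 145.2]
eef_rot: [-3.14, -0.694, -0.498]
wrist_force: [0.2, -0.0, -0.3]
finger_gap: 17.6
finger_force: 25.0
```

>>> jog_arm(
  series=[
    [0,0,-0.01,0,0,0,1],
    [0,0,-0.02,0,0,0,1],
    [0,0,-0.02,0,0,0,1],
  ],
)

```text
clock: 7.95
eef_pos: [512.2, -235.8, 143.4]
eef_rot: [-3.14, -0.694, -0.498]
wrist_force: [-0.2, -0.1, -0.7]
finger_gap: 17.8
finger_force: 25.0
```

>>> jog_arm(
  series=[
    [0,0,-0.01,0,0,0,1],
    [0,0,-0.02,0,0,0,1],
    [0,0,-0.02,0,0,0,1],
  ],
)

```text
clock: 8.2
eef_pos: [512.6, -235.9, 141.4]
eef_rot: [-3.14, -0.695, -0.498]
wrist_force: [-0.4, -0.5, 1.5]
finger_gap: 17.5
finger_force: 25.0
```

>>> jog_arm(
  series=[
    [0,0,0.015,0,0,0,1],
    [-0.022,0.012,0.015,0,0,0,1],
    [-0.044,0.024,0.015,0,0,0,1],
    [-0.059,0.032,0.015,0,0,0,1],
    [-0.059,0.032,0.015,0,0,0,1],
  ],
)

```text
clock: 8.62
eef_pos: [506.5, -232.7, 145.2]
eef_rot: [-3.14, -0.701, -0.498]
wrist_force: [8.2, -4.7, 4.9]
finger_gap: 17.7
finger_force: 25.0
```

>>> jog_arm(
  series=[
    [-0.022,0.012,0,0,0,0,1],
    [-0.035,0.019,0,0,0,0,1],
    [-0.035,0.019,0,0,0,0,1],
  ],
)

```text
clock: 8.87
eef_pos: [503.5, -231.0, 146.8]
eef_rot: [-3.14, -0.705, -0.498]
wrist_force: [12.9, -6.2, 8.4]
finger_gap: 17.7
finger_force: 25.0
```

Run:
```python
from h import *
st()
```

```text
t 8.87 p [ 503.5 -231.   146.8] cup [-138.5   -2.7  146.8] ring [-25.8  -2.8 238.2] theta 49.6 zaz -0.495 q [-0.497  0.105  2.094  0.005  0.238  1.566] F [12.9 -6.2  8.4] gap 17.7 25.0
```

The hook resists the pull with about 14 N toward the cupboard and upward, so the ring is on it. I'll move back in, grip lightly, and swing the handle down with the pads acting as a pivot.

>>> jog_arm(
  series=[
    [0.03,-0.016,-0.004,0,0,0,1],
    [0.06,-0.032,-0.008,0,0,0,1],
    [0.088,-0.048,-0.014,0,0,0,1],
    [0.088,-0.048,-0.014,0,0,0,1],
  ],
  grip_force=4,
)

```text
clock: 9.2
eef_pos: [511.7, -235.5, 140.6]
eef_rot: [-3.14, -0.693, -0.498]
wrist_force: [0.8, -0.6, 0.1]
finger_gap: 18.0
finger_force: 4.0
```

Run:
```python
from h import *
st()
```

```text
t 9.2 p [ 511.7 -235.5  140.6] cup [-129.1   -2.7  140.6] ring [-15.4  -2.8 230.7] theta 50.3 zaz -0.495 q [-0.497  0.138  2.068  0.005  0.241  1.566] F [ 0.8 -0.6  0.1] gap 18.0 4.0
```

>>> jog_arm(
  series=[
    [0.035,-0.019,-0.044,0,0,0,1],
    [0.07,-0.038,-0.0875,0,0,0,1],
    [0.108,-0.059,-0.127,0,0,0,1],
    [0.1465,-0.08,-0.165,0,0,0,1],
    [0.1465,-0.08,-0.165,0,0,0,1],
  ],
  grip_force=4,
)

```text
clock: 9.62
eef_pos: [529.5, -245.3, 120.0]
eef_rot: [-3.14, -0.693, -0.498]
wrist_force: [0.2, -0.0, -0.4]
finger_gap: 18.2
finger_force: 4.0
```

Run:
```python
from h import *
st()
```

```text
t 9.62 p [ 529.5 -245.3  120. ] cup [-108.8   -2.8  120. ] ring [  4.9  -2.9 210. ] theta 50.3 zaz -0.495 q [-0.497  0.219  2.031  0.007  0.198  1.564] F [ 0.2 -0.  -0.4] gap 18.2 4.0
```

>>> jog_arm(
  series=[
    [0.041,-0.022,-0.037,0,0,0,1],
    [0.082,-0.045,-0.072,0,0,0,1],
    [0.125,-0.068,-0.105,0,0,0,1],
    [0.169,-0.092,-0.135,0,0,0,1],
    [0.215,-0.117,-0.163,0,0,0,1],
    [0.261,-0.142,-0.189,0,0,0,1],
    [0.261,-0.142,-0.189,0,0,0,1],
  ],
)

```text
clock: 10.2
eef_pos: [561.2, -262.5, 98.1]
eef_rot: [-3.14, -0.694, -0.498]
wrist_force: [-0.0, 0.1, -1.0]
finger_gap: 17.8
finger_force: 4.0
```

>>> jog_arm(
  series=[
    [0.032,-0.018,-0.016,0,0,0,1],
    [0.064,-0.035,-0.031,0,0,0,1],
    [0.096,-0.052,-0.045,0,0,0,1],
    [0.135,-0.073,-0.06,0,0,0,1],
    [0.174,-0.094,-0.074,0,0,0,1],
    [0.174,-0.094,-0.074,0,0,0,1],
  ],
)

```text
clock: 10.7
eef_pos: [582.1, -273.8, 89.7]
eef_rot: [-3.14, -0.695, -0.498]
wrist_force: [-0.3, 0.0, -0.2]
finger_gap: 17.6
finger_force: 4.0
```

Run:
```python
from h import *
st()
```

```text
t 10.7 p [ 582.1 -273.8   89.7] cup [-49.   -2.8  89.7] ring [ 64.5  -2.9 179.9] theta 50.2 zaz -0.495 q [-0.497  0.389  1.89   0.008  0.168  1.563] F [-0.3  0.  -0.2] gap 17.6 4.0
```

>>> jog_arm(
  series=[
    [0,0,0,0,0,0,0.78],
    [0,0,0,0,0,0,0.7],
    [0,0,0,0,0,0,0.6],
    [0,0,0,0,0,0,0.6],
    [0,0,0,0,0,0,0.6],
    [0,0,0,0,0,0,0.6],
  ],
)

```text
clock: 11.2
eef_pos: [581.3, -273.4, 90.0]
eef_rot: [-3.14, -0.695, -0.498]
wrist_force: [0.2, 0.0, -1.2]
finger_gap: 37.8
finger_force: 0.0
```

>>> jog_arm(
  series=[
    [-0.05,0.027,0.07,0,0,0,0.6],
    [-0.12,0.065,0.165,0,0,0,0.6],
    [-0.22,0.12,0.3,0,0,0,0.6],
    [-0.32,0.174,0.44,0,0,0,0.6],
    [-0.44,0.24,0.6,0,0,0,0.6],
    [-0.56,0.305,0.77,0,0,0,0.6],
    [-0.56,0.305,0.77,0,0,0,0.6],
  ],
)

```text
clock: 11.78
eef_pos: [513.7, -236.4, 186.1]
eef_rot: [-3.14, -0.699, -0.497]
wrist_force: [-0.2, 0.3, 0.4]
finger_gap: 37.5
finger_force: 0.0
```

Run:
```python
from h import *
st()
```

```text
t 11.78 p [ 513.7 -236.4  186.1] cup [-127.    -2.5  186.1] ring [-13.8  -2.5 276.8] theta 49.9 zaz -0.495 q [-0.497  0.063  2.026  0.003  0.353  1.568] F [-0.2  0.3  0.4] gap 37.5 0.0
```

>>> jog_arm(
  series=[
    [-0.2,0.12,0,0,0,0,0.5],
    [-0.45,0.28,-0.1,0.01,0.016,-0.02,0.5],
    [-0.7,0.43,-0.3,0.02,0.033,-0.04,0.5],
    [-0.9,0.56,-0.5,0.029,0.049,-0.061,0.5],
    [-0.93,0.575,-0.65,0.029,0.049,-0.061,0.5],
    [-0.93,0.575,-0.65,0.029,0.049,-0.061,0.5],
    [-0.93,0.575,-0.65,0.029,0.049,-0.061,0.5],
  ],
)

```text
clock: 12.37
eef_pos: [402.9, -167.8, 104.1]
eef_rot: [-3.141, -0.604, -0.592]
wrist_force: [-0.0, -0.1, 1.1]
finger_gap: 47.1
finger_force: 0.0
```

Run:
```python
from h import *
st()
c=cam("top"); d=cam("scene")
a=cv2.resize(c["frame"][150:290,260:420],None,fx=3,fy=3,interpolation=cv2.INTER_CUBIC)
b=cv2.resize(d["frame"][100:240,200:310],None,fx=3,fy=3,interpolation=cv2.INTER_CUBIC)
cv2.imwrite("pics/v3.png",np.hstack([a,b])[:,:800,::-1])
```

```text
t 12.37 p [ 402.9 -167.8  104.1] cup [-257.     4.9  104.1] ring [-136.3   -6.6  183.6] theta 55.4 zaz -0.592 q [-0.42  -0.05   2.337 -0.365  0.275  2.065] F [-0.  -0.1  1.1] gap 47.1 0.0
```

View pics/v3.png

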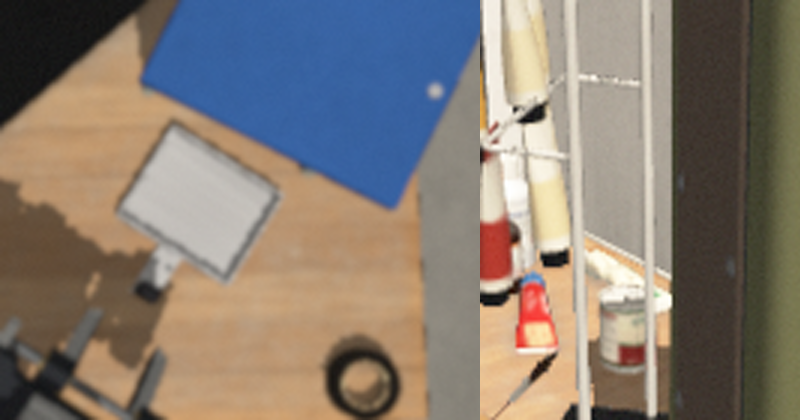

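The pan is clear at (119–281,121–281) in the crop, with the grip block at (150,288) in line with the open fingers at (90,315) and (155,355). The paddle is hidden under the roof. I'll go onto the block.

>>> jog_arm(
  series=[
    [0.06,-0.04,-0.1,0,0,0,0.5],
    [0.13,-0.088,-0.22,0,0,0,0.5],
    [0.2,-0.135,-0.34,0,0,0,0.5],
    [0.26,-0.176,-0.44,0,0,0,0.5],
    [0.3,-0.203,-0.51,0,0,0,0.5],
    [0.312,-0.211,-0.533,0,0,0,0.5],
    [0.312,-0.211,-0.533,0,0,0,0.5],
  ],
)

```text
clock: 13.05
eef_pos: [440.6, -194.8, 42.4]
eef_rot: [-3.138, -0.602, -0.597]
wrist_force: [0.3, -0.8, 0.1]
finger_gap: 47.0
finger_force: 0.0
```

>>> jog_arm(
  series=[
    [0,0,0,0,0,0,0.7],
    [0,0,0,0,0,0,0.85],
    [0,0,0,0,0,0,1],
    [0,0,0,0,0,0,1],
    [0,0,0,0,0,0,1],
    [0,0,0,0,0,0,1],
    [0,0,0,0,0,0,1],
  ],
  grip_force=8,
)

```text
clock: 13.63
eef_pos: [440.0, -194.0, 42.5]
eef_rot: [-3.139, -0.603, -0.593]
wrist_force: [-4.4, 2.5, 7.8]
finger_gap: 17.9
finger_force: 8.0
```

Run:
```python
from h import *
st()
# pose of pan from corners seen in last crop
c=cam("top"); P=back(c,np.array([(173,121),(281,192),(228,281),(119,210)])/3+[259.67,149.67],18)
e=(P[0]-P[3])+(P[1]-P[2]); f=(P[0]-P[1])+(P[3]-P[2]); m=P.mean(0)-O
print("pan",P.mean(0)[:2],"cup",m@XC,m@YC,"yaw",np.arctan2(e[1],e[0]),np.arctan2(-f[0],f[1]))
```

```text
t 13.63 p [ 440.  -194.    42.5] cup [-211.9   -0.4   42.5] ring [-91.1 -12.  121.9] theta 55.5 zaz -0.589 q [-0.448  0.211  2.264 -0.866  0.105  2.554] F [-4.4  2.5  7.8] gap 17.9 8.0
pan [ 513.09040764 -240.42812024] cup -125.56527100779023 -6.3667330274495555 yaw -0.569014127901114 -0.6027633516935643
```

>>> jog_arm(
  series=[
    [0,0,0,0,0,0,0.8],
    [0,0,0,0,0,0,0.6],
    [0,0,0,0,0,0,0.6],
    [0,0,0.02,0.016,0.025,0,0.6],
    [0,0,0.02,0.033,0.05,0,0.6],
    [0,0,0.02,0.0495,0.074,0,0.6],
    [0,0,0.02,0.0495,0.074,0,0.6],
  ],
)

```text
clock: 14.27
eef_pos: [440.3, -193.7, 44.7]
eef_rot: [-3.138, -0.46, -0.592]
wrist_force: [0.6, 0.5, -0.2]
finger_gap: 37.8
finger_force: 0.0
```

Run:
```python
from h import *
st()
for th in (55,60,63):
    for x in (-212,-150,-80): print(th,x,np.round(ik(x,42,np.radians(th)),2))
```

```text
t 14.27 p [ 440.3 -193.7   44.7] cup [-211.9    0.    44.7] ring [-81.  -12.5 105.9] theta 63.7 zaz -0.584 q [-0.461  0.214  2.179 -0.188  0.297  1.869] F [ 0.6  0.5 -0.2] gap 37.8 0.0
55 -212 [0.21 2.28 0.05]
55 -150 [0.32 2.12 0.09]
55 -80 [0.43 1.94 0.16]
60 -212 [0.21 2.22 0.18]
60 -150 [0.32 2.07 0.23]
60 -80 [0.44 1.88 0.3 ]
63 -212 [0.22 2.19 0.26]
63 -150 [0.33 2.03 0.31]
63 -80 [0.45 1.85 0.37]
```

>>> jog_arm(
  series=[
    [0,0,-0.02,0,0,0,0.7],
    [0,0,-0.02,0,0,0,0.85],
    [0,0,-0.02,0,0,0,1],
    [0,0,-0.02,0,0,0,1],
    [0,0,-0.02,0,0,0,1],
    [0,0,-0.02,0,0,0,1],
  ],
  grip_force=6,
)

```text
clock: 14.77
eef_pos: [439.6, -193.9, 41.9]
eef_rot: [-3.14, -0.462, -0.592]
wrist_force: [-0.1, 0.1, -0.4]
finger_gap: 17.8
finger_force: 6.0
```

>>> jog_arm(
  series=[
    [0,0,0,0,0,0.01,1],
    [0.03,-0.016,0,0,0,0.02,1],
    [0.07,-0.038,0,0,0,0.03,1],
    [0.11,-0.06,0,0,0,0.04,1],
    [0.15,-0.081,0,0,0,0.05,1],
    [0.183,-0.1,0,0,0,0.056,1],
    [0.183,-0.1,0,0,0,0.056,1],
  ],
)

```text
clock: 15.35
eef_pos: [462.2, -206.4, 42.1]
eef_rot: [-3.14, -0.463, -0.504]
wrist_force: [0.2, 0.6, -1.4]
finger_gap: 17.8
finger_force: 6.0
```

Run:
```python
from h import *
st()
c=cam("top")
cv2.imwrite("pics/v4.png",cv2.resize(c["frame"][150:290,260:420],None,fx=4,fy=4,interpolation=cv2.INTER_CUBIC)[:,:,::-1])
```

```text
t 15.35 p [ 462.2 -206.4   42.1] cup [-186.5   -0.7   42.1] ring [-55.2  -1.6 103.7] theta 63.5 zaz -0.501 q [-0.49   0.264  2.122 -0.017  0.294  1.6  ] F [ 0.2  0.6 -1.4] gap 17.8 6.0
```

View pics/v4.png

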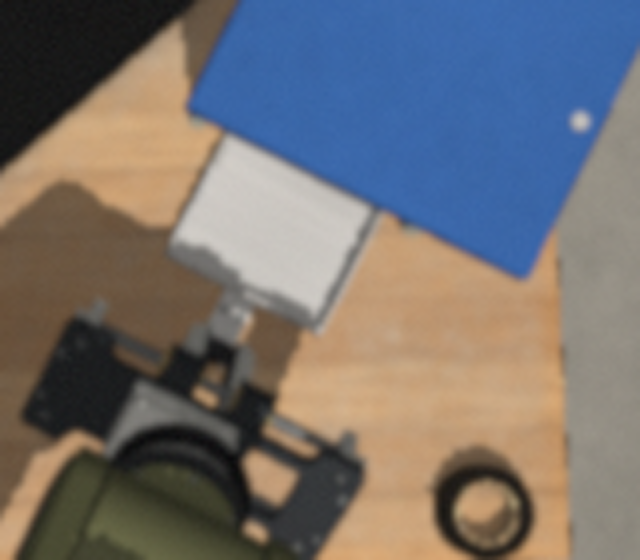

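The pan is held and its front edge is just under the roof edge. It is still about 2° clockwise of the roof. The tape sits undisturbed at (485,508). I'll wait briefly and then slide.

>>> jog_arm(
  series=[
    [0,0,0,0,0,0.01,1],
    [0,0,0,0,0,0.02,1],
    [0,0,0,0,0,0.02,1],
    [0,0,0,0,0,0.02,1],
    [0,0,0,0,0,0.02,1],
    [0,0,0,0,0,0.02,1],
    [0,0,0,0,0,0.02,1],
    [0,0,0,0,0,0.02,1],
  ],
  grip_force=5,
)

```text
clock: 16.07
eef_pos: [461.9, -206.0, 42.1]
eef_rot: [-3.14, -0.462, -0.473]
wrist_force: [0.0, 0.5, -0.7]
finger_gap: 18.0
finger_force: 5.0
```

>>> jog_arm(
  series=[
    [0,0,0,0,0,0,1],
    [0,0,0,0,0,0,1],
    [0,0,0,0,0,0,1],
    [0,0,0,0,0,0,1],
    [0,0,0,0,0,0,1],
    [0,0,0,0,0,0,1],
    [0,0,0,0,0,0,1],
    [0,0,0,0,0,0,1],
  ],
)

```text
clock: 16.73
eef_pos: [461.9, -206.0, 42.1]
eef_rot: [-3.14, -0.462, -0.473]
wrist_force: [-0.5, -0.1, -1.0]
finger_gap: 17.7
finger_force: 5.0
```

>>> jog_arm(
  series=[
    [0.04,-0.022,0,-0.004,-0.008,0,1],
    [0.08,-0.043,0,-0.008,-0.016,0,1],
    [0.13,-0.07,0,-0.012,-0.024,0,1],
    [0.18,-0.097,0,-0.016,-0.03,0,1],
    [0.23,-0.125,0,-0.02,-0.038,0,1],
    [0.28,-0.152,0,-0.024,-0.045,0,1],
    [0.33,-0.18,0,-0.028,-0.052,0,1],
    [0.37,-0.2,0,-0.032,-0.059,0,1],
  ],
)

```text
clock: 17.4
eef_pos: [507.1, -230.5, 42.1]
eef_rot: [3.14, -0.569, -0.471]
wrist_force: [0.0, 0.7, -1.7]
finger_gap: 17.9
finger_force: 5.0
```

Run:
```python
from h import *
st()
```

```text
t 17.4 p [ 507.1 -230.5   42.1] cup [-135.6   -0.5   42.1] ring [-11.7   2.7 117.4] theta 57.4 zaz -0.474 q [-0.499  0.341  2.059  0.077  0.173  1.472] F [ 0.   0.7 -1.7] gap 17.9 5.0
```

>>> jog_arm(
  series=[
    [0.05,-0.027,0,0,0,0,1],
    [0.1,-0.054,0,0,0,0,1],
    [0.15,-0.081,0,0,0,0,1],
    [0.2,-0.108,0,0,0,0,1],
    [0.25,-0.135,0,0,0,0,1],
    [0.3,-0.162,0,0,0,0,1],
    [0.34,-0.184,0,0,0,0,1],
    [0.363,-0.197,0,0,0,0,1],
  ],
)

```text
clock: 18.07
eef_pos: [550.5, -254.1, 42.1]
eef_rot: [3.14, -0.568, -0.471]
wrist_force: [-0.7, 0.2, -0.8]
finger_gap: 17.6
finger_force: 5.0
```

>>> jog_arm(
  series=[
    [0,0,0,0,0,0,1],
    [0,0,0,0,0,0,1],
  ],
)

```text
clock: 18.23
eef_pos: [549.9, -253.7, 42.1]
eef_rot: [3.14, -0.568, -0.471]
wrist_force: [0.1, -0.7, -1.1]
finger_gap: 17.8
finger_force: 5.0
```

>>> jog_arm(
  series=[
    [0.007,-0.004,0,0,0,0,1],
    [0.015,-0.008,0,0,0,0,1],
    [0.015,-0.008,0,0,0,0,1],
    [0.015,-0.008,0,0,0,0,1],
  ],
)

```text
clock: 18.57
eef_pos: [551.7, -254.6, 42.2]
eef_rot: [3.14, -0.568, -0.471]
wrist_force: [0.5, -0.4, -0.6]
finger_gap: 18.2
finger_force: 5.0
```

Run:
```python
from h import *
st()
```

```text
t 18.57 p [ 551.7 -254.6   42.2] cup [-84.9  -0.4  42.2] ring [ 39.2   2.8 117.3] theta 57.5 zaz -0.474 q [-0.498  0.427  1.924  0.06   0.224  1.49 ] F [ 0.5 -0.4 -0.6] gap 18.2 5.0
```

>>> jog_arm(
  series=[
    [0.007,-0.004,0,0,0,0,1],
    [0.015,-0.008,0,0,0,0,1],
    [0.022,-0.012,0,0,0,0,1],
    [0.022,-0.012,0,0,0,0,1],
  ],
)

```text
clock: 18.9
eef_pos: [554.5, -256.2, 42.2]
eef_rot: [3.14, -0.568, -0.471]
wrist_force: [0.8, -0.2, -1.5]
finger_gap: 18.0
finger_force: 5.0
```

>>> jog_arm(
  series=[
    [0.007,-0.004,0,0,0,0,1],
    [0.015,-0.008,0,0,0,0,1],
    [0.022,-0.012,0,0,0,0,1],
    [0.022,-0.012,0,0,0,0,1],
  ],
)

```text
clock: 19.23
eef_pos: [556.8, -257.3, 42.0]
eef_rot: [3.14, -0.567, -0.471]
wrist_force: [-2.7, 3.0, 1.2]
finger_gap: 17.9
finger_force: 5.0
```

>>> jog_arm(
  series=[
    [0,0,0,0,0,0,0.8],
    [0,0,0,0,0,0,0.65],
    [0,0,0,0,0,0,0.55],
    [0,0,0,0,0,0,0.55],
    [0,0,0,0,0,0,0.55],
  ],
)

```text
clock: 19.65
eef_pos: [557.0, -257.6, 42.2]
eef_rot: [3.14, -0.568, -0.471]
wrist_force: [0.1, 0.2, -0.2]
finger_gap: 40.8
finger_force: 0.0
```

>>> jog_arm(
  series=[
    [-0.05,0.025,0.09,0,0,0,0.55],
    [-0.12,0.062,0.21,0,0,0,0.55],
    [-0.22,0.113,0.39,0,0,0,0.55],
    [-0.33,0.17,0.58,0,0,0,0.55],
    [-0.43,0.22,0.755,0,0,0,0.55],
    [-0.478,0.245,0.84,0,0,0,0.55],
  ],
)

```text
clock: 20.15
eef_pos: [499.2, -227.9, 145.4]
eef_rot: [3.14, -0.57, -0.471]
wrist_force: [0.3, 0.5, -0.2]
finger_gap: 42.2
finger_force: 0.0
```

>>> jog_arm(
  series=[
    [-0.2,0.1,0,0,0,0,0.55],
    [-0.5,0.25,0,0,0,0,0.55],
    [-0.8,0.4,0,0,0,0,0.55],
    [-1,0.5,0.1,0,0,0,0.55],
    [-1,0.3,0.2,0,0,0,0.55],
    [-1,0,0.3,0,0,0,0.55],
    [-1,-0.3,0.3,0,0,0,0.55],
    [-1,-0.6,0.3,0,0,0,0.55],
  ],
)

```text
clock: 20.82
eef_pos: [379.6, -302.1, 180.5]
eef_rot: [3.139, -0.571, -0.47]
wrist_force: [1.4, 1.2, -0.1]
finger_gap: 42.3
finger_force: 0.0
```

Run:
```python
from h import *
st()
```

```text
t 20.82 p [ 379.6 -302.1  180.5] cup [-213.5 -124.2  180.5] ring [ -89.8 -120.9  256.1] theta 57.3 zaz -0.475 q [-0.858 -0.078  2.128  0.374  0.586  0.924] F [ 1.4  1.2 -0.1] gap 42.3 0.0
```

>>> jog_arm(
  series=[
    [-0.1,-0.2,0.1,0,0,0,0.55],
    [-0.3,-0.45,0.2,0,0,0,0.55],
    [-0.5,-0.7,0.3,0,0,0,0.55],
    [-0.8,-0.85,0.4,0,0,0,0.55],
    [-1,-1,0.4,0,0,0,0.55],
    [-1,-1,0.4,0,0,0,0.55],
  ],
)

```text
clock: 21.32
eef_pos: [256.2, -423.0, 227.7]
eef_rot: [3.138, -0.569, -0.475]
wrist_force: [0.4, -1.1, -0.2]
finger_gap: 42.3
finger_force: 0.0
```

>>> jog_arm(
  series=[
    [-0.2,-0.1,0,0,0,-0.06,0.55],
    [-0.4,-0.2,0,0,0,-0.12,0.55],
    [-0.6,-0.3,0,0,0,-0.18,0.55],
    [-0.8,-0.4,0,0,0,-0.24,0.55],
    [-1,-0.5,0,0,0,-0.3,0.55],
    [-1,-0.5,0,0,0,-0.36,0.55],
  ],
)

```text
clock: 21.82
eef_pos: [137.0, -481.4, 226.9]
eef_rot: [3.14, -0.568, -1.044]
wrist_force: [-0.2, 1.6, -0.7]
finger_gap: 42.3
finger_force: 0.0
```

Run:
```python
from h import *
st()
d=cam("scene"); cv2.imwrite("pics/v5.png",cv2.resize(d["frame"][100:290,180:430],None,fx=3,fy=3,interpolation=cv2.INTER_CUBIC)[:,:,::-1])
```

```text
t 21.82 p [ 137.  -481.4  226.9] cup [-341.2 -397.5  226.9] ring [-235.3 -462.   302.1] theta 57.4 zaz -1.047 q [-1.488 -0.098  2.027  0.356  0.721  0.917] F [-0.2  1.6 -0.7] gap 42.3 0.0
```

View pics/v5.png

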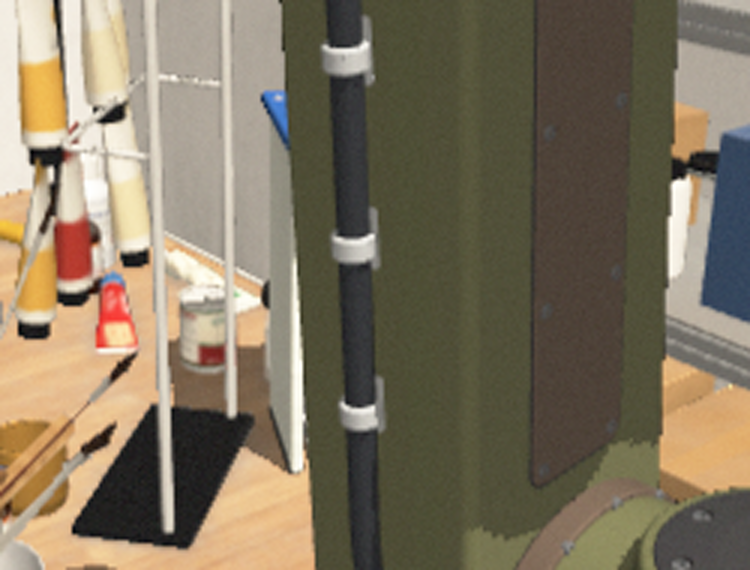

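The upper arm hides the cupboard interior, with its left edge at crop column 300; the hook should project to about 369. Turning the base a bit further clears that line of sight.

>>> jog_arm(
  series=[
    [-0.15,0.03,0.02,0,0,-0.04,0.55],
    [-0.35,0.06,0.05,0,0,-0.08,0.55],
    [-0.55,0.1,0.05,0,0,-0.12,0.55],
    [-0.75,0.13,0.05,0,0,-0.16,0.55],
    [-0.95,0.16,0.05,0,0,-0.2,0.55],
    [-1,0.2,0.05,0,0,-0.22,0.55],
  ],
)

```text
clock: 22.37
eef_pos: [18.5, -455.7, 232.9]
eef_rot: [3.14, -0.568, -1.383]
wrist_force: [0.3, -0.6, -0.2]
finger_gap: 42.1
finger_force: 0.0
```

>>> jog_arm(
  series=[
    [-0.15,0.06,0,0,0,-0.04,0.55],
    [-0.35,0.12,0,0,0,-0.08,0.55],
    [-0.55,0.2,0,0,0,-0.12,0.55],
    [-0.75,0.27,0,0,0,-0.16,0.55],
    [-0.95,0.35,0,0,0,-0.2,0.55],
    [-1,0.38,0,0,0,-0.22,0.55],
  ],
)

```text
clock: 22.87
eef_pos: [-101.5, -409.7, 232.9]
eef_rot: [3.14, -0.568, -1.729]
wrist_force: [0.1, 0.6, 0.0]
finger_gap: 42.3
finger_force: 0.0
```

Run:
```python
from h import *
st()
d=cam("scene"); cv2.imwrite("pics/v6.png",cv2.resize(d["frame"][110:250,230:380],None,fx=4,fy=4,interpolation=cv2.INTER_CUBIC)[:,:,::-1])
print((proj(d,[O+[0,0,240],O+[0,0,38],O+5*XC+[0,0,18],O-80*XC+[0,0,54]])-[230,110])*4)
```

```text
t 22.87 p [-101.5 -409.7  232.9] cup [-585.1 -448.2  232.9] ring [-543.8 -565.2  308. ] theta 57.5 zaz -1.733 q [-1.985 -0.33   2.193  0.201  0.735  1.203] F [0.1 0.6 0. ] gap 42.3 0.0
[[292.05397875 200.59081227]
 [284.92192651 485.62975618]
 [282.76273248 508.55926473]
 [311.26524662 519.73838276]]
```

View pics/v6.png

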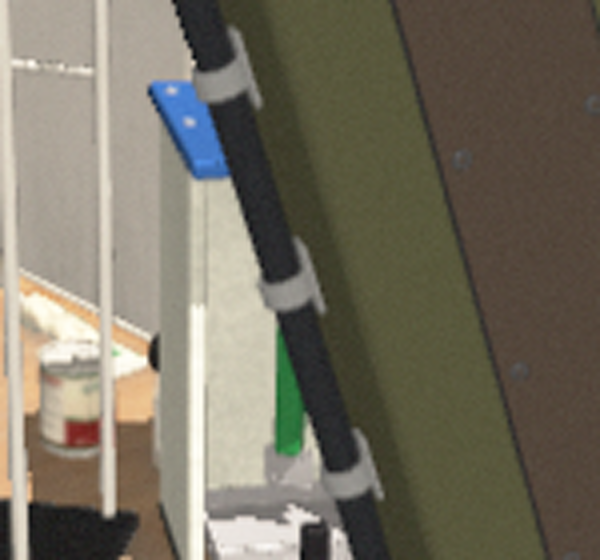

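The paddle hangs plumb: the green handle is at (288,390) and the blade is at (290,465). The pan sits in place under it, with the grip block at (313,540). I'll hand it in.

```bash
python3 -c "
from cell import manip
print(manip.sign_off())"
```

```text
the job is handed in; nothing more can be done
None
```

The paddle hangs plumb by its ring on the hook and the pan was slid in against the back wall under it, both seen in the last picture; the job is handed in at about 23 s, though `sign_off` returned no verdict and joint 6 briefly read 2.554 rad against its 2.55 limit while I gripped the pan.

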